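# Close and bolt the welding-rod oven

## Robot

A 6-joint arm with a two-finger parallel gripper is mounted at the origin on the work surface. World frame = base frame: x ahead of the robot, y to its left, z up, the work surface at z = 0. Lengths are in mm, angles in rad, forces in N, time in s.
With the tool pointing down it reaches from about 225 to 875 mm from the base axis. Payload 3.4 kg.
Tool frame: the origin (TCP) lies midway between the tips of the shut fingers; the grasp point (between the pads) lies 19 mm behind it (arm.hold_point_z is the distance from the TCP to the grasp point, in mm); z points along the fingers, y is the direction in which the jaws open and shut (so a half turn about z gives the same grasp; the last joint's range is limited). The gripper opens to 85 mm and grips with 20 to 120 N. Pads are 22 mm wide; open, the fingers measure 114 mm over their backs; the gripper's body (76 mm by 85 mm) begins 54 mm behind the grasp point. The pads swing forward as they close: fully open they stand 13 mm farther back than shut.
Start: joints at [-1.352, 0.276, 1.505, -0, 1.361, -0.121], TCP at [191.647, -542.157, 231.328] pointing down, gripper open.
Joint ranges: [-2.89, 2.89], [-0.75, 2.08], [0.22, 2.7], [-1.18, 4.32], [0.11, 2.71], [-2.7, 2.7]. Speed limits (rad/s): [2.57, 2.57, 3.14, 3.14, 3.14, 3.14].

## Interface

Orientations are given as a unit quaternion [w, x, y, z].
In Python, from plant import arm, optics, order gives the robot as it stands. The module is installed in compiled form; this text tells all that it offers.
- The arm moves only by the tool drive_tool, never from a script. Its argument "motion" is one flat list of numbers, 7 for each row, row after row: the closure, from -1 (fully open) to 1 (shut), then the shift along the tool's x, y, z in cm, then the turn, a rotation vector about the tool's x, y, z in degrees. A call has 1 to 10 rows; each row shifts and turns the commanded pose from where the row before left it, along the tool's axes as they then stand; what a row does not reach is not made up. A row lasts 1/12 s, in which the tool goes at most 41.7 mm and 7.16 degrees, less where a joint would pass 70% of its speed; a pose out of reach is approached as far as the arm can. A call is refused whole if a number of a shift passes 4.17 or a number of a turn 7.16, either way. A call with a gripper value outside its range is refused whole. The fingers move at their own pace and stop on an object; "force" is the grip in N (left out, the last holds). Time passes only in rows, so rows that do not move let the fingers close. It gives the time, the measured TCP pose, the force and the opening at its end, in the units of the state.
- arm.sense(): the state, without advancing time (a new reading comes with each control period).
- optics.read_camera(name): name is "scene" or "top"; returns the picture (480x640x3 uint8, red, green, blue); there is no depth.
- optics.camera_model(name): a dict with "fov_y" (degrees; the focal length in pixels is half the picture's height over the tangent of half this angle, whatever the lens; pixels are square), "cx", "cy" (the principal point, pixels), "R" (3x3) and "t" (3): a world point X has camera coordinates R X + t. Camera axes: x right, y down, z forward; pixel columns grow to the right and rows downward; lengths in mm; the calibration is good to about 2 mm. A picture is of the moment at which its call begins. camera_model takes no time and is no camera call.
- order.job_done(): hands the job in, once; it reports no verdict.
The state is a dict: "clock": time; "joints": joint angles; "joint_velocities": joint speeds; "effort": joint torques, N m; "tool_pos": TCP position; "tcp_rot": TCP orientation; "ft_force": force on the tool from outside, world axes, zero at the start; "ft_torque": the same for the moment, N m; "width": finger opening in mm.
Only numpy, scipy, OpenCV 4.12 (cv2) and the standard library are available. Lean on these libraries where they do the work, as an engineer would, in place of code of your own. Each camera call takes 0.05 s, during which the arm holds its last target. There are 200 camera calls.

## Task

Close the lid of the welding-rod oven and bolt it: press the lid down on its seal, slide the bolt across over the lid's tongue into the keeper, then turn its handle down fully into the notch of the notch plate and let go. Find the notch by feel: never force the handle against plate or barrel, and leave the other things lying where they are.

Things in the scene. Friction and masses are not known exactly. Their poses are not given: they have to be found in the camera images.
- oven: Electrode oven: low grey steel box, 300 (x) x 440 (y) x 110 mm high, fixed. Origin: centre of its underside; x points to its back (lid hinge), y the way the bolt is shot, z up. The front 100 mm of its top is a fixed deck at z 110 that carries the bolt; dial and louvres are on the front. The front edge is at x -150; nothing juts out below the handle there.
- bolt_axis (a point): Fixed point of the oven on the bolt's axis, at oven x -105, y -85, z 134 mm (24 over the deck). Axis parallel to oven y. Fixed barrels 28 mm across: rear one y -152 to -112; front one y 16 to 52, the last stop for the handle (bolt 0.095), past the notch; keeper y 105 to 133, takes the nose. At bolt = 0 the nose is at y 52 and the handle at y -85.
- bolt (a joint): Slide of the bolt, a 16 mm steel bar, m: 0 drawn back, grows to oven +y. Drags with 2 to 3 N, up to 12 N while its nose rides up the lid's tongue (0.008 to 0.045). Stays where left. The handle stands at the notch somewhere past 0.060, before the front barrel stops it at 0.095: the notch plate is screwed on through slotted holes, its place is not measured, so feel for it.
- handle (a joint): Turn of the handle about the bolt axis, rad: 0 upright, growing as it goes down to the front (oven -x), 1.57 level, fully in the notch. Stiff (0.08 N m), stays where left. The notch plate, 6 mm thick, stands 24 to 30 mm before the axis, its top 16 mm above the axis: except at the notch the handle comes to rest on it at about 0.77. The notch is 14 mm wide, open to the top.
- handle_grip (a point): A point to hold on the handle, a plain round steel bar 12 mm thick standing square to the bolt, on its centre line 68 mm from the bolt axis (the bar's end is at 92 mm). Its z axis points outward along the bar, its y axis along the bolt. When the handle is level this point is 23 mm in front of the oven's front edge, in free air.
- lid (a joint): Opening angle of the lid, rad: 0 fully down, grows as its front edge rises. Hinge line: along oven y at oven x 150, z 119 mm. Stiff hinge, stays where left. The lid's underside meets the sprung seal at about 0.026; pressing 10 to 15 N near its front edge squeezes it, and it springs back a few mm. The bolt draws it down the last bit.
- lid_press (a point): A point on the lid's top to press on: 170 mm from the hinge, 28 mm behind the lid's front edge, oven y -130 mm. Shut, it lies at oven x -20, z 131.5 mm. The lid is a slab 188 x 424 x 18 mm; in its middle a black bar handle, 51 mm high, y -55 to 55. In front at y 79 to 101 its flat tongue reaches 90 mm forward over the deck, with a bent-down lead-in lip at its -y side.
- tip_tin: Small open steel tin, 48 mm across and 35 high, on the oven's deck past the keeper. Origin: centre of its underside. Leave it.
- wire_brush: Wooden wire brush, 290 mm long, 32 high, lying on its bristles along the oven's front. Origin: under its middle. Leave it.
- chip_hammer: Chipping hammer, 260 mm long, lying before the oven. Origin: under its middle. Leave it.
- plate_stack: Stack of flat steel plates, 80 x 120 x 36 mm. Origin: centre of its underside. Leave it.
- tee_piece: Tacked T of two steel plates, 100 x 90 mm, 81 high. Origin: centre of its underside. Leave it.
- mag_square: Triangular red welding-magnet frame, 100 mm, 22 high. Origin: near its middle, on the bench. Leave it.
- spray_can: Aluminium spray can, 53 mm across, 190 high. Origin: centre of its underside. Leave it.

How it is judged (in metres and radians):
On the way, in this order (a step that is already met when the one before it is completed fails the run):
1. the lid is pressed down on its seal (value of joint lid below 0.02 rad), for 0.2 s.
2. the bolt is across, over the tongue and in the keeper (value of joint bolt above 0.055 m and value of joint lid below 0.012 rad), for 0.1 s.
3. the handle is turned down into the notch (value of joint handle above 1.3 rad and value of joint bolt above 0.058 m), for 0.2 s.
At the end, for the whole second after the job is handed in: Lid down on its squeezed seal (under 0.012 rad), bolt over the tongue and in the keeper (past 0.058 m), handle turned down into the notch (past 1.30 rad of 1.57), all at rest and let go, the other things not moved (all of step 3 and value of joint lid below 0.012 rad and velocity of joint handle below 0.05 rad/s); the robot touches nothing.
It fails at once if the handle is forced against the barrel or the notch plate (contact force between handle and oven above 35 N).
It fails at once if one of the other things is moved more than 25 mm (distance of any of tip_tin, wire_brush, chip_hammer, plate_stack, tee_piece, mag_square, spray_can from where it was at the start of the episode above 0.025 m).
It also fails if it takes over 61 s, if anything falls off the work surface, if the arm or the gripper's body presses on something with over 40 N, if the wrist force passes 120 N, or if a joint passes its speed limit or range.

## Working session

There is one attempt and no reset: what is moved stays moved. The work goes in short steps, Python scripts to look and compute and a tool call to move; the robot and the scene stay as the last step left them, time stands still between calls to the robot, and variables do not carry over. Pictures are saved under pics/ and viewed, about 8 in all and at most 12, crops included, and the job is handed in when it is done.

Besides the shell and the picture viewer there is one more tool, called by a JSON object that holds its "fn" and its "kwargs", one argument or row to a line. drive_tool: Moves the arm, as the interface text tells. Its arguments: {"type":"object","properties":{"motion":{"type":"array","items":{"type":"number"}},"force":{"type":"number"}},"required":["motion"]}

```bash
mkdir -p pics
python3 - <<'E'
from plant import arm, optics
import cv2, numpy as np
for n in("scene","top"):
    im=optics.read_camera(n); cv2.imwrite(f"pics/{n}0.png",im[:,:,::-1])
    m=optics.camera_model(n); print(n,m["fov_y"],m["cx"],m["cy"],np.round(m["R"],4).tolist(),np.round(m["t"],1).tolist())
print(arm.sense(), arm.hold_point_z)
E
```

```text
scene 55.76791673136736 324.31877701747027 228.0837736909015 [[-0.9765, -0.2152, -0.0142], [-0.122, 0.6056, -0.7864], [0.1778, -0.7662, -0.6176]] [544.7, 207.7, 1053.0]
top 50.398940857145696 326.8752403015196 237.1057261802681 [[0.0113, -0.9999, -0.0006], [-0.9921, -0.0111, -0.1246], [0.1245, 0.002, -0.9922]] [-45.7, 566.4, 1309.1]
{'clock': 0.1, 'joints': array([-1.35197661e+00,  2.76550579e-01,  1.50594336e+00,  1.26254799e-05,
        1.36071520e+00, -1.21015112e-01]), 'joint_velocities': array([-0.00025823, -0.00283679, -0.00239538, -0.00012039,  0.00044562,
        0.00035119]), 'effort': array([ 1.33155841e-03, -4.17698514e+01, -2.46405494e+01, -1.69292643e-04,
        5.82688081e-03,  9.13503641e-06]), 'tool_pos': array([ 191.5600306 , -541.68479442,  230.54065144]), 'tcp_rot': array([-8.07579791e-04,  9.85598637e-01,  1.69099596e-01, -3.33437523e-05]), 'ft_force': array([ 0.78187426,  0.68404791, -1.42919609]), 'ft_torque': array([-0.01280247, -0.01168385, -0.04121162]), 'width': 85.46817884177493} 18.700000000000003
```

View pics/scene0.png

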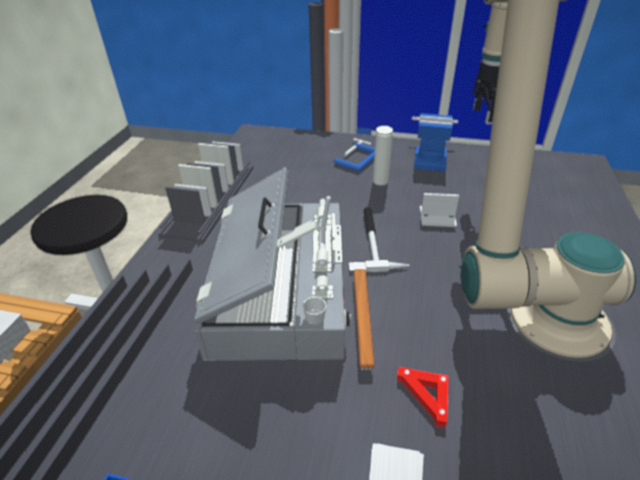

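View pics/top0.png

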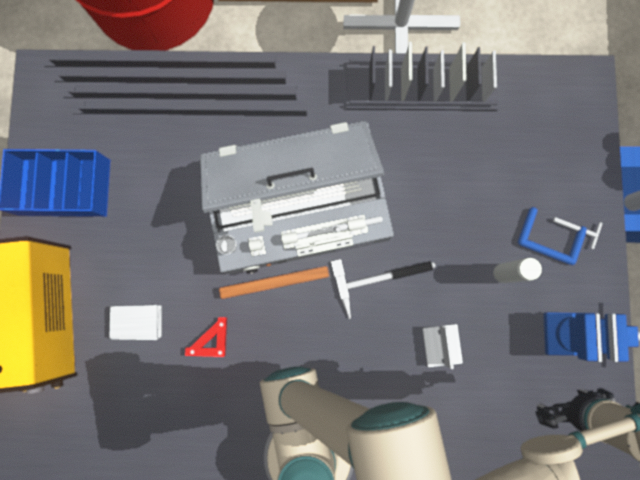

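The scene view shows the oven with its lid open about 0.4 rad. In the top view its front edge runs (220,270)–(393,236), with brush and hammer directly in front of it. Next is an enlarged crop to pick corners.

Run:
```python
import cv2
a=cv2.imread("pics/top0.png")[115:280,190:400]; b=cv2.imread("pics/scene0.png")[160:370,190:420]
cv2.imwrite("pics/c1.png",cv2.resize(a,None,fx=3.6,fy=3.6,interpolation=cv2.INTER_CUBIC))
cv2.imwrite("pics/c2.png",cv2.resize(b,None,fx=2.8,fy=2.8,interpolation=cv2.INTER_CUBIC))
```

```text
(no output)
```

View pics/c1.png

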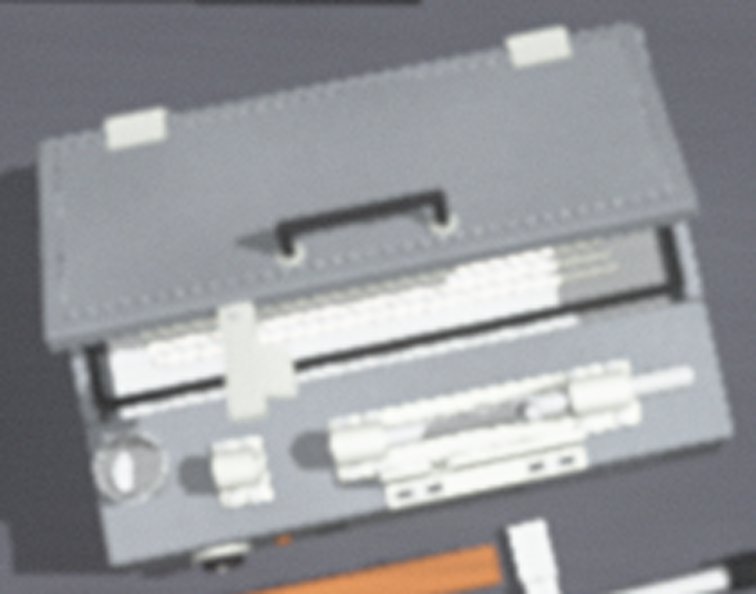

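View pics/c2.png

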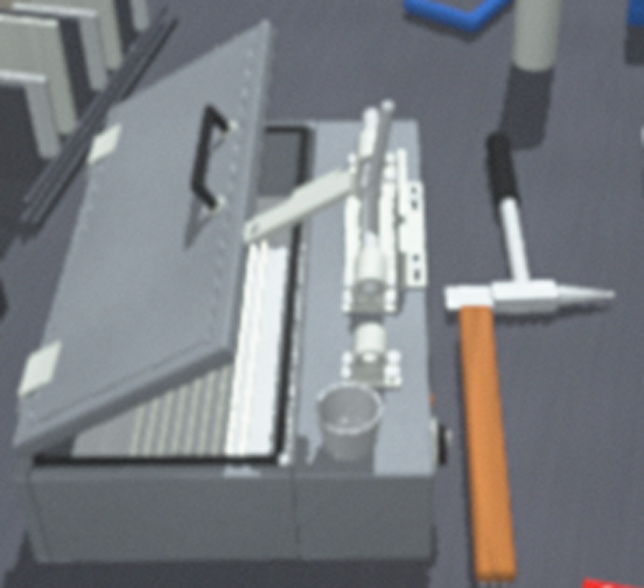

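```bash
cat > h.py <<'E'
import numpy as np
from plant import arm, optics
from scipy.optimize import least_squares
from scipy.spatial.transform import Rotation as R
def ray(n,u,v):
    m=optics.camera_model(n); f=240/np.tan(np.radians(m["fov_y"]/2)); r=np.array(m["R"]); t=np.array(m["t"])
    return -r.T@t, r.T@np.array([(u-m["cx"])/f,(v-m["cy"])/f,1])
def onz(n,u,v,z):
    c,d=ray(n,u,v); return c+d*(z-c[2])/d[2]
def proj(n,X):
    m=optics.camera_model(n); f=240/np.tan(np.radians(m["fov_y"]/2)); p=np.array(m["R"])@X+m["t"]
    return np.array([m["cx"]+f*p[0]/p[2],m["cy"]+f*p[1]/p[2]])
def T(u,v): return 190+u/3.6,115+v/3.6
def S(u,v): return 190+u/2.8,160+v/2.8
E
python3 - <<'E'
from h import *
A=[("top",T(112,563),(-150,220,110)),("top",T(732,436),(-150,-220,110)),("scene",S(433,474),(-150,220,110)),("scene",S(415,122),(-150,-220,110)),("scene",S(432,558),(-150,220,0))]
W=[(onz(n,*p,o[2]),o) for n,p,o in A]
for w,o in W: print(np.round(w),o)
print("edge",np.linalg.norm(W[0][0]-W[1][0]),np.linalg.norm(W[2][0]-W[3][0]))
def P(p,o): c,s=np.cos(p[2]),np.sin(p[2]); return np.array([p[0]+c*o[0]-s*o[1],p[1]+s*o[0]+c*o[1],o[2]])
f=least_squares(lambda p:np.concatenate([(P(p,o)-w)[:2] for w,o in W]),[500,100,.2])
p=f.x; print(p,np.round(f.fun,1))
for n,o in[("top",(-105,119,148)),("top",(-105,-85,226)),("scene",(-105,-85,226)),("top",(-105,-166,142))]: 
    q=proj(n,P(p,o)); print(n,o,(q-[190,115])*3.6 if n=="top" else (q-[190,160])*2.8)
# lid angle: front edge right corner top, crop1 (695,212): and scene (270,25) far corner
from itertools import product
for n,px,oy in[("top",T(695,212),-212),("scene",S(270,25),-212),("top",T(48,345),212),("scene",S(228,362),212)]:
    g=[(np.linalg.norm(proj(n,P(p,(150-198*np.cos(a)-18*0*np.sin(a),oy,119+198*np.sin(a))))-px),a) for a in np.linspace(0,1,201)]
    print(n,min(g))
for o in[(-20,-130,131.5),(-105,-85,134),(-105,-85,202),(-105,-5,134),(-173,-5,134)]: print(o,np.round(P(p,o)))
# clutter
for k,(u,v,z) in {"hammerhead":(337,262,20),"brushR":(330,270,32),"handleend":(433,266,15),"brushL":(222,292,32)}.items():
    w=onz("top",u,v,z);c,s=np.cos(p[2]),np.sin(p[2]);d=w[:2]-p[:2];print(k,np.round(w),np.round([c*d[0]+s*d[1],-s*d[0]+c*d[1]]))
E
```

```text
[469. 221. 110.] (-150, 220, 110)
[ 562. -205.  110.] (-150, -220, 110)
[466. 224. 110.] (-150, 220, 110)
[ 561. -198.  110.] (-150, -220, 110)
[467. 215.   0.] (-150, 220, 0)
edge 435.40010801931 432.0237127735354
[6.60930172e+02 4.12025882e+01 2.20043493e-01] [-2.8  2.6  0.7 -1.4  0.7 -0.7  1.6 -8.7 -0.2  8.2]
top (-105, 119, 148) [232.45704317 466.74847203]
top (-105, -85, 226) [532.95138966 386.40712412]
scene (-105, -85, 226) [366.54555347  95.84270742]
top (-105, -166, 142) [647.40514559 380.90018387]
top (np.float64(1.0098934885903066), np.float64(0.5700000000000001))
scene (np.float64(1.3462657695843938), np.float64(0.555))
top (np.float64(1.3238980499492603), np.float64(0.5750000000000001))
scene (np.float64(3.447608647335738), np.float64(0.545))
(-20, -130, 131.5) [670. -90. 132.]
(-105, -85, 134) [577. -65. 134.]
(-105, -85, 202) [577. -65. 202.]
(-105, -5, 134) [560.  13. 134.]
(-173, -5, 134) [493.  -1. 134.]
hammerhead [503. -67.  20.] [-178.  -71.]
brushR [481. -49.  32.] [-196.  -48.]
handleend [ 495. -322.   15.] [-241. -318.]
brushL [420. 233.  32.] [-193.  239.]
```

The zooms show the oven corners, barrels, keeper and the open lid (≈0.56 rad). Yaw 0.22 rad is consistent across both views. I'll check the pose with an overlay of the projected features, especially the handle.

```bash
cat >> h.py <<'E'
p0=np.array([660.9,41.2,.22])
def P(o,p=p0): c,s=np.cos(p[2]),np.sin(p[2]); return np.array([p[0]+c*o[0]-s*o[1],p[1]+s*o[0]+c*o[1],o[2]])
E
python3 - <<'E'
from h import *
import cv2
pts={"fr":(-150,-220,110),"fl":(-150,220,110),"tip":(-105,-85,226),"base":(-105,-85,134),"end":(-105,-200,134),"b1":(-105,-152,148),"b2":(-105,-112,148),"f1":(-105,16,148),"f2":(-105,52,148),"k1":(-105,105,148),"k2":(-105,133,148)}
out=[]
for n,f,(x0,x1,y0,y1) in[("top",7,(300,393,210,245)),("scene",7,(305,350,190,280))]:
    a=cv2.imread(f"pics/{n}0.png")
    x0,x1,y0,y1={"top":(290,400,205,262),"scene":(300,360,190,290)}[n]
    k={"top":7,"scene":6}[n]
    c=cv2.resize(a[y0:y1,x0:x1],None,fx=k,fy=k,interpolation=cv2.INTER_CUBIC)
    c=np.uint8(255*(c/255.)**2)
    for nm,o in pts.items():
        q=(proj(n,P(o))-[x0,y0]+.5)*k; q=tuple(int(t) for t in q)
        cv2.circle(c,q,3,(0,0,255),-1); cv2.putText(c,nm,(q[0]+4,q[1]),0,.45,(0,255,255),1)
    out.append(c)
h,w=max(o.shape[0] for o in out),0
c=np.zeros((600,800,3),np.uint8)
t=out[0]; s=out[1]
s2=cv2.resize(s,(s.shape[1],s.shape[0]))
cv2.imwrite("pics/o1.png",t); cv2.imwrite("pics/o2.png",s[:600]); print(t.shape,s.shape)
E
```

```text
(399, 770, 3) (600, 360, 3)
```

View pics/o1.png

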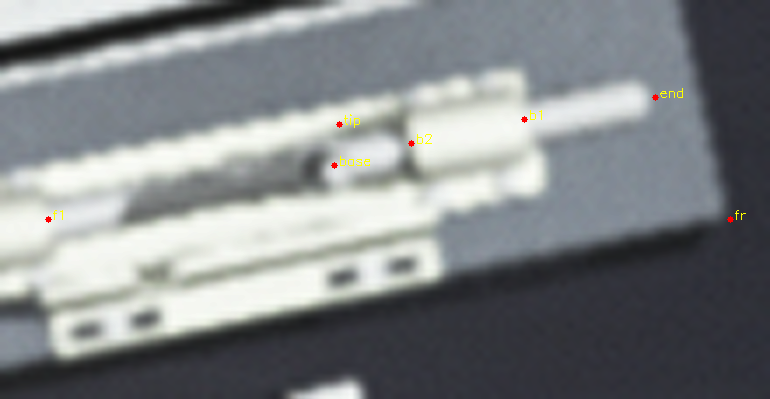

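View pics/o2.png

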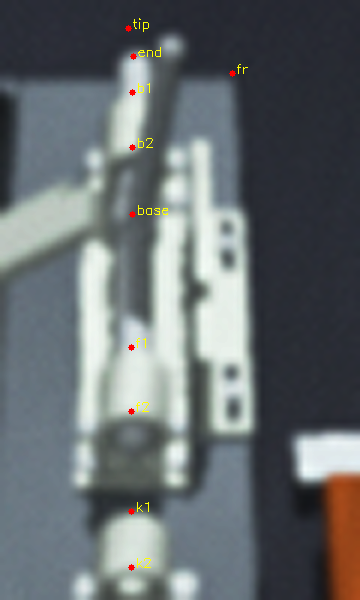

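The overlay fits within about 2 mm. The scene view shows the handle leaning forward, with its tip at crop (172,45) against (128,28) if upright. The notch shows as a dark spot at top crop (155,272) and scene crop (200,292).

Run:
```python
from h import *
def O(w): c,s=np.cos(p0[2]),np.sin(p0[2]);d=w[:2]-p0[:2];return np.round([c*d[0]+s*d[1],-s*d[0]+c*d[1],w[2]],1)
for n,px in[("scene",(300+172/6,190+47/6))]:
    print(min((np.linalg.norm(proj(n,P((-105-90*np.sin(a),y,134+90*np.cos(a))))-px),a,y) for a in np.linspace(-.3,1,131) for y in(-85,)))
for a in(0,.1,.2,.3,.4): print(a,(proj("top",P((-105-91*np.sin(a),-85,134+91*np.cos(a))))-[290,205])*7,(proj("scene",P((-105-91*np.sin(a),-85,134+91*np.cos(a))))-[300,190])*6)
for z in(140,145,150): print(z,O(onz("top",290+155/7,205+272/7,z)),O(onz("scene",300+200/6,190+292/6,z)))
print(R.from_quat(arm.sense()["tcp_rot"],scalar_first=True).as_matrix().round(3))
```

```text
(np.float64(2.3182512201692034), np.float64(0.21000000000000002), -85)
0 [336.22491492 121.92597166] [125.58892294  27.51329881]
0.1 [342.07885803 149.25522315] [148.79160164  28.16327005]
0.2 [347.81247219 176.72916462] [171.77231017  30.73493377]
0.3 [353.35513535 204.00892562] [194.26645729  35.19441892]
0.4 [358.63925976 230.75962955] [216.01728924  41.48343031]
140 [-130.9  -17.1  140. ] [-132.9  -24.7  140. ]
145 [-131.5  -17.1  145. ] [-132.7  -18.6  145. ]
150 [-132.1  -17.1  150. ] [-132.6  -12.5  150. ]
[[ 0.943  0.333 -0.   ]
 [ 0.333 -0.943  0.002]
 [ 0.    -0.002 -1.   ]]
```

The notch is near bolt 0.068 and the handle leans about 0.2 rad. First move: align the tool with the oven, raise it, shut the fingers and travel to the lid.

{"fn": "drive_tool", "kwargs": {
  "motion": [1,0,0,-2.5,0,0,6.8,1,0,0,-2.5,0,0,0,1,2.9,-1.7,0,0,0,0,1,2.9,-1.7,0,0,0,0,1,2.9,-1.7,0,0,0,0,1,2.9,-1.7,0,0,0,0,1,2.9,-1.7,0,0,0,0,1,2.9,-1.7,0,0,0,0,1,2.9,-1.7,0,0,0,0,1,2.9,-1.7,0,0,0,0],
  "force": 20
}}

```text
clock: 0.93
tool_pos: [388.9, -357.1, 281.0]
tcp_rot: [-0.0, 0.994, 0.11, -0.0]
ft_force: [1.3, 0.3, 1.1]
width: 0.0
```

```bash
cat > st.py <<'E'
from h import *
def O(w): c,s=np.cos(p0[2]),np.sin(p0[2]);d=w[:2]-p0[:2];return np.round([c*d[0]+s*d[1],-s*d[0]+c*d[1],w[2]],1)
s=arm.sense(); M=R.from_quat(s["tcp_rot"],scalar_first=True).as_matrix()
c,n=np.cos(p0[2]),np.sin(p0[2]); Z=np.array([[c,n,0],[-n,c,0],[0,0,1]])
print("t",s["clock"],"oven",O(s["tool_pos"]),"F oven",(Z@s["ft_force"]).round(2),"w",round(s["width"],1),"\n",(Z@M).round(3))
E
python3 st.py
```

```text
t 0.9333 oven [-352.3 -329.3  281. ] F oven [1.29 0.02 1.06] w 0.0 
 [[ 1.     0.001 -0.   ]
 [ 0.001 -1.     0.001]
 [-0.    -0.001 -1.   ]]
```

{"fn": "drive_tool", "kwargs": {
  "motion": [1,3.3,-2,0,0,0,0,1,3.3,-2,0,0,0,0,1,3.3,-2,0,0,0,0,1,3.3,-2,0,0,0,0,1,3.3,-2,0,0,0,0,1,3.3,-2,0,0,0,0,1,3.3,-2,0,0,0,0,1,3.3,-2,0,0,0,0,1,3.3,-2,0,0,0,0,1,3.3,-2,0,0,0,0]
}}

```text
clock: 1.77
tool_pos: [667.2, -89.4, 280.7]
tcp_rot: [-0.0, 0.994, 0.11, -0.001]
ft_force: [-0.1, 0.5, 0.2]
width: 0.0
```

{"fn": "drive_tool", "kwargs": {
  "motion": [1,1.5,0,1.5,0,0,0,1,0,0,1.5,0,0,0,1,0,0,1,0,0,0,1,0,0,1,0,0,0,1,0,0,1,0,0,0,1,0,0,1,0,0,0,1,0,0,0.5,0,0,0]
}}

```text
clock: 2.35
tool_pos: [680.3, -88.3, 205.4]
tcp_rot: [-0.0, 0.994, 0.11, -0.0]
ft_force: [-0.5, -0.7, 2.0]
width: 0.0
```

```bash
python3 st.py
```

```text
t 2.35 oven [  -9.3 -130.7  205.4] F oven [-0.6  -0.63  2.  ] w 0.0 
 [[ 1.  0. -0.]
 [ 0. -1.  0.]
 [-0. -0. -1.]]
```

{"fn": "drive_tool", "kwargs": {
  "motion": [1,-0.2,0,1,0,0,0,1,-0.2,0,1,0,0,0,1,-0.2,0,1,0,0,0,1,-0.2,0,1,0,0,0,1,-0.1,0,0.7,0,0,0,1,-0.1,0,0.7,0,0,0]
}}

```text
clock: 2.85
tool_pos: [670.6, -90.0, 151.1]
tcp_rot: [-0.0, 0.994, 0.11, -0.0]
ft_force: [-1.0, -0.6, 0.9]
width: 0.2
```

{"fn": "drive_tool", "kwargs": {
  "motion": [1,0,0,0.5,0,0,0,1,0,0,0.3,0,0,0,1,0,0,0.2,0,0,0,1,0,0,0,0,0,0]
}}

```text
clock: 3.18
tool_pos: [671.3, -89.8, 141.8]
tcp_rot: [-0.0, 0.994, 0.11, -0.0]
ft_force: [-0.2, -0.2, 1.0]
width: 0.0
```

```bash
python3 st.py
```

```text
t 3.1833 oven [ -18.4 -130.2  141.8] F oven [-0.28 -0.18  0.97] w 0.0 
 [[ 1.     0.001 -0.   ]
 [ 0.001 -1.     0.   ]
 [-0.    -0.    -1.   ]]
```

{"fn": "drive_tool", "kwargs": {
  "motion": [1,0,0,0.3,0,0,0,1,0,0,0.3,0,0,0,1,0,0,0,0,0,0]
}}

```text
clock: 3.43
tool_pos: [671.2, -89.9, 135.9]
tcp_rot: [0.0, 0.994, 0.11, -0.0]
ft_force: [-0.4, -0.4, 0.3]
width: -0.0
```

{"fn": "drive_tool", "kwargs": {
  "motion": [1,0,0,0.2,0,0,0,1,0,0,0,0,0,0]
}}

```text
clock: 3.6
tool_pos: [671.3, -90.0, 134.2]
tcp_rot: [0.0, 0.994, 0.11, 0.0]
ft_force: [-0.0, 0.6, -0.1]
width: -0.1
```

```bash
python3 - <<'E'
import cv2
from plant import optics
a=optics.read_camera("scene")[:,:,::-1]
cv2.imwrite("pics/s2.png",cv2.resize(a[150:370,180:420],None,fx=2.7,fy=2.7,interpolation=cv2.INTER_CUBIC))
E
python3 st.py
```

```text
t 3.65 oven [ -18.5 -130.3  134.3] F oven [ 0.17 -1.21  0.47] w 0.0 
 [[ 1.     0.001  0.   ]
 [ 0.001 -1.    -0.   ]
 [ 0.     0.    -1.   ]]
```

View pics/s2.png

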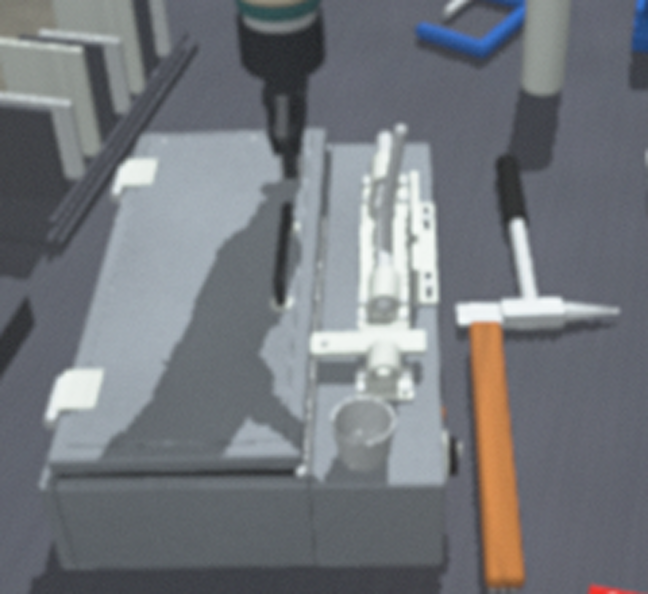

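The lid is almost down, with the tongue over the deck and the fingertip on it at crop (285,180). The seal isn't carrying load yet, so I'll press on.

{"fn": "drive_tool", "kwargs": {
  "motion": [1,0,0,0.2,0,0,0,1,0,0,0,0,0,0]
}}

```text
clock: 3.82
tool_pos: [671.3, -90.0, 132.7]
tcp_rot: [0.0, 0.994, 0.11, 0.0]
ft_force: [-1.1, 1.0, 2.2]
width: 0.0
```

{"fn": "drive_tool", "kwargs": {
  "motion": [1,0,0,0.2,0,0,0,1,0,0,0,0,0,0]
}}

```text
clock: 3.98
tool_pos: [671.2, -90.0, 131.4]
tcp_rot: [0.0, 0.994, 0.11, 0.0]
ft_force: [-3.2, -0.1, 6.4]
width: 0.2
```

{"fn": "drive_tool", "kwargs": {
  "motion": [1,0,0,0.15,0,0,0,1,0,0,0,0,0,0]
}}

```text
clock: 4.15
tool_pos: [671.1, -90.0, 130.6]
tcp_rot: [0.0, 0.994, 0.11, 0.001]
ft_force: [-3.1, 0.4, 9.2]
width: 0.0
```

{"fn": "drive_tool", "kwargs": {
  "motion": [1,0,0,0.15,0,0,0,1,0,0,0,0,0,0]
}}

```text
clock: 4.32
tool_pos: [671.1, -90.1, 129.9]
tcp_rot: [0.0, 0.994, 0.11, 0.001]
ft_force: [-3.4, 0.2, 11.3]
width: 0.2
```

{"fn": "drive_tool", "kwargs": {
  "motion": [1,0,0,0.1,0,0,0,1,0,0,0,0,0,0,1,0,0,0,0,0,0,1,0,0,0,0,0,0]
}}

```text
clock: 4.65
tool_pos: [671.1, -90.1, 129.6]
tcp_rot: [0.001, 0.994, 0.11, 0.001]
ft_force: [-5.0, 0.6, 15.2]
width: 0.0
```

{"fn": "drive_tool", "kwargs": {
  "motion": [1,0,0,-3,0,0,0,1,0,0,-3,0,0,0,0,0,0,-3,0,0,0,0,0,0,-3,0,0,0,0,-3.3,-1.5,0,0,0,0,0,-3.3,-1.5,0,0,0,0,0,-3.3,-1.5,0,0,0,0,0,0,0,0,0,0,0]
}}

```text
clock: 5.32
tool_pos: [556.4, -65.5, 245.5]
tcp_rot: [-0.002, 0.994, 0.111, -0.004]
ft_force: [0.1, -0.4, -1.4]
width: 42.7
```

```bash
python3 st.py
python3 - <<'E'
import cv2
from plant import optics
from h import *
t=optics.read_camera("top")[:,:,::-1]; s=optics.read_camera("scene")[:,:,::-1]
c=np.hstack([cv2.resize(t[190:290,280:400],(480,400),interpolation=cv2.INTER_CUBIC),cv2.resize(s[130:230,290:370],(320,400),interpolation=cv2.INTER_CUBIC)])
cv2.imwrite("pics/g1.png",c)
E
```

```text
t 5.3167 oven [-125.2  -81.3  245.5] F oven [ 0.01 -0.41 -1.37] w 42.7 
 [[ 1.     0.002 -0.008]
 [ 0.002 -1.     0.004]
 [-0.008 -0.004 -1.   ]]
```

View pics/g1.png

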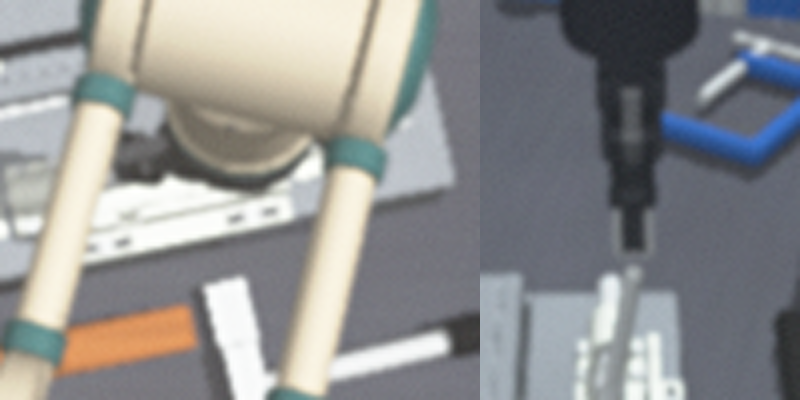

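The fingers straddle the handle line: handle tip at (632,268), directly under the gripper. Descending and gripping lightly.

{"fn": "drive_tool", "kwargs": {
  "motion": [0,0.4,0.4,1,0,0,0,0,0,0,1,0,0,0,0,0,0,1,0,0,0,0,0,0,1,0,0,0,0,0,0,1,0,0,0,0,0,0,0.8,0,0,0,0,0,0,0,0,0,0]
}}

```text
clock: 6.0
tool_pos: [568.2, -70.5, 185.5]
tcp_rot: [-0.001, 0.994, 0.11, -0.002]
ft_force: [-0.1, 0.2, -0.5]
width: 42.8
```

{"fn": "drive_tool", "kwargs": {
  "motion": [1,0,0,0,0,0,0,1,0,0,0,0,0,0,1,0,0,0,0,0,0,1,0,0,0,0,0,0,1,0,0,0,0,0,0],
  "force": 20
}}

```text
clock: 6.42
tool_pos: [569.1, -69.2, 188.6]
tcp_rot: [-0.001, 0.994, 0.11, -0.0]
ft_force: [-0.9, 4.3, -0.5]
width: 11.1
```

```bash
python3 st.py
```

```text
t 6.4167 oven [-113.7  -87.7  188.6] F oven [ 0.04  4.4  -0.49] w 11.1 
 [[ 1.     0.001  0.   ]
 [ 0.001 -1.     0.003]
 [ 0.    -0.003 -1.   ]]
```

{"fn": "drive_tool", "kwargs": {
  "motion": [1,0,-0.5,0,0,0,0,1,0,-0.5,0,0,0,0,1,0,-0.5,0,0,0,0,1,0,-0.5,0,0,0,0]
}}

```text
clock: 6.75
tool_pos: [565.2, -51.7, 188.6]
tcp_rot: [0.001, 0.994, 0.11, 0.0]
ft_force: [-0.3, -3.8, -1.5]
width: 11.1
```

{"fn": "drive_tool", "kwargs": {
  "motion": [1,0,-0.5,0,0,0,0,1,0,-0.5,0,0,0,0,1,0,-0.5,0,0,0,0,1,0,-0.5,0,0,0,0]
}}

```text
clock: 7.08
tool_pos: [561.2, -33.4, 188.6]
tcp_rot: [0.003, 0.994, 0.111, 0.001]
ft_force: [0.7, -10.8, -2.2]
width: 11.0
```

{"fn": "drive_tool", "kwargs": {
  "motion": [1,0,-0.5,0,0,0,0,1,0,-0.5,0,0,0,0,1,0,-0.5,0,0,0,0,1,0,0,0,0,0,0]
}}

```text
clock: 7.42
tool_pos: [557.7, -17.6, 188.6]
tcp_rot: [0.001, 0.994, 0.111, 0.0]
ft_force: [0.2, -4.7, -0.7]
width: 11.0
```

```bash
python3 st.py
```

```text
t 7.4167 oven [-113.5  -34.8  188.6] F oven [-0.81 -4.65 -0.71] w 11.0 
 [[ 1.     0.002  0.001]
 [ 0.002 -1.    -0.003]
 [ 0.001  0.003 -1.   ]]
```

{"fn": "drive_tool", "kwargs": {
  "motion": [1,0,-0.5,0,0,0,0,1,0,-0.4,0,0,0,0,1,0,0,0,0,0,0,0.5,0,0,0,0,0,0,0.5,-0.6,0,0,0,0,0,0.5,0,0,0,0,0,0,1,0,0,0,0,0,0,1,0,0,0,0,0,0,1,0,0,0,0,0,0]
}}

```text
clock: 8.17
tool_pos: [549.2, -9.8, 188.5]
tcp_rot: [0.0, 0.994, 0.11, -0.0]
ft_force: [-1.4, -1.5, 2.6]
width: 11.3
```

```bash
python3 st.py
```

```text
t 8.1667 oven [-120.1  -25.4  188.5] F oven [-1.66 -1.16  2.58] w 11.3 
 [[ 1.     0.001 -0.001]
 [ 0.001 -1.    -0.   ]
 [-0.001  0.    -1.   ]]
```

{"fn": "drive_tool", "kwargs": {
  "motion": [1,-0.9,0,0.25,0,0,0,1,-0.85,0,0.35,0,0,0,1,-0.85,0,0.5,0,0,0,1,-0.6,0,0.45,0,0,0,1,0,0,0,0,0,0]
}}

```text
clock: 8.58
tool_pos: [518.7, -16.6, 173.6]
tcp_rot: [0.0, 0.994, 0.11, 0.002]
ft_force: [-0.1, -0.6, 3.7]
width: 11.1
```

```bash
python3 st.py
```

```text
t 8.5833 oven [-151.4  -25.3  173.6] F oven [-0.22 -0.61  3.74] w 11.1 
 [[ 1.     0.001  0.003]
 [ 0.001 -1.    -0.   ]
 [ 0.003  0.    -1.   ]]
```

{"fn": "drive_tool", "kwargs": {
  "motion": [1,-0.25,0,0.24,0,0,0,1,0,0,0,0,0,0]
}}

```text
clock: 8.75
tool_pos: [516.4, -17.1, 171.4]
tcp_rot: [-0.0, 0.994, 0.11, 0.001]
ft_force: [-2.2, -1.1, 5.6]
width: 11.2
```

{"fn": "drive_tool", "kwargs": {
  "motion": [1,-0.2,0,0.2,0,0,0,1,0,0,0,0,0,0]
}}

```text
clock: 8.92
tool_pos: [514.4, -17.5, 169.4]
tcp_rot: [-0.0, 0.994, 0.11, 0.001]
ft_force: [-1.4, -0.3, 7.5]
width: 11.4
```

```bash
python3 st.py
```

```text
t 8.9167 oven [-155.7  -25.3  169.4] F oven [-1.4   0.04  7.55] w 11.4 
 [[ 1.     0.001  0.002]
 [ 0.001 -1.    -0.   ]
 [ 0.002  0.    -1.   ]]
```

{"fn": "drive_tool", "kwargs": {
  "motion": [1,0,-0.1,0,0,0,0,1,0,-0.1,0,0,0,0,1,0,0,0,0,0,0]
}}

```text
clock: 9.17
tool_pos: [514.4, -17.4, 169.4]
tcp_rot: [0.002, 0.994, 0.111, 0.001]
ft_force: [-1.4, -4.7, 6.8]
width: 11.4
```

{"fn": "drive_tool", "kwargs": {
  "motion": [1,-0.1,-0.1,0.1,0,0,0,1,0,-0.1,0,0,0,0,1,0,0,0,0,0,0]
}}

```text
clock: 9.42
tool_pos: [513.7, -16.7, 168.9]
tcp_rot: [0.003, 0.994, 0.111, 0.002]
ft_force: [-1.3, -7.1, 7.1]
width: 11.5
```

```bash
python3 st.py
```

```text
t 9.4167 oven [-156.3  -24.4  168.9] F oven [-2.83 -6.66  7.12] w 11.5 
 [[ 1.     0.002  0.002]
 [ 0.002 -1.    -0.006]
 [ 0.002  0.006 -1.   ]]
```

{"fn": "drive_tool", "kwargs": {
  "motion": [1,0,-0.1,0,0,0,0,1,0,-0.1,0,0,0,0,1,0,0,0,0,0,0]
}}

```text
clock: 9.67
tool_pos: [513.3, -14.9, 168.9]
tcp_rot: [0.003, 0.994, 0.111, 0.002]
ft_force: [-1.0, -8.7, 7.5]
width: 11.2
```

```bash
python3 st.py
```

```text
t 9.6667 oven [-156.2  -22.5  168.9] F oven [-2.86 -8.23  7.48] w 11.2 
 [[ 1.     0.002  0.002]
 [ 0.002 -1.    -0.007]
 [ 0.002  0.007 -1.   ]]
```

{"fn": "drive_tool", "kwargs": {
  "motion": [1,0,-0.1,0,0,0,0,1,0,-0.1,0,0,0,0,1,0,0,0,0,0,0]
}}

```text
clock: 9.92
tool_pos: [512.9, -12.9, 168.9]
tcp_rot: [0.003, 0.994, 0.111, 0.002]
ft_force: [-0.2, -7.3, 7.0]
width: 11.2
```

{"fn": "drive_tool", "kwargs": {
  "motion": [1,0,-0.1,0,0,0,0,1,0,0,0,0,0,0]
}}

```text
clock: 10.08
tool_pos: [512.7, -11.9, 168.9]
tcp_rot: [0.003, 0.994, 0.111, 0.002]
ft_force: [-1.6, -8.4, 7.2]
width: 11.3
```

{"fn": "drive_tool", "kwargs": {
  "motion": [1,0,-0.1,0,0,0,0,1,0,0,0,0,0,0]
}}

```text
clock: 10.25
tool_pos: [512.5, -11.0, 168.9]
tcp_rot: [0.003, 0.994, 0.111, 0.002]
ft_force: [-0.8, -8.0, 7.0]
width: 11.2
```

```bash
python3 st.py
```

```text
t 10.25 oven [-156.2  -18.5  168.9] F oven [-2.56 -7.67  7.01] w 11.2 
 [[ 1.     0.002  0.002]
 [ 0.002 -1.    -0.007]
 [ 0.002  0.007 -1.   ]]
```

{"fn": "drive_tool", "kwargs": {
  "motion": [1,0,-0.1,0,0,0,0,1,0,0,0,0,0,0]
}}

```text
clock: 10.42
tool_pos: [512.3, -10.0, 168.9]
tcp_rot: [0.003, 0.994, 0.111, 0.002]
ft_force: [-1.0, -7.6, 6.4]
width: 11.1
```

{"fn": "drive_tool", "kwargs": {
  "motion": [1,0,-0.1,0,0,0,0,1,0,0,0,0,0,0]
}}

```text
clock: 10.58
tool_pos: [512.0, -9.0, 168.9]
tcp_rot: [0.003, 0.994, 0.111, 0.001]
ft_force: [-1.3, -7.3, 6.9]
width: 10.9
```

```bash
python3 st.py
```

```text
t 10.5833 oven [-156.3  -16.5  168.9] F oven [-2.91 -6.85  6.86] w 10.9 
 [[ 1.     0.002  0.002]
 [ 0.002 -1.    -0.007]
 [ 0.002  0.007 -1.   ]]
```

{"fn": "drive_tool", "kwargs": {
  "motion": [1,-0.15,0,0.15,0,0,0,1,0,0,0,0,0,0]
}}

```text
clock: 10.75
tool_pos: [510.7, -9.3, 167.4]
tcp_rot: [0.003, 0.994, 0.111, 0.002]
ft_force: [-0.3, -7.5, 5.7]
width: 11.4
```

```bash
python3 st.py
```

```text
t 10.75 oven [-157.6  -16.5  167.4] F oven [-1.91 -7.22  5.74] w 11.4 
 [[ 1.     0.002  0.003]
 [ 0.002 -1.    -0.006]
 [ 0.003  0.006 -1.   ]]
```

{"fn": "drive_tool", "kwargs": {
  "motion": [1,-0.15,0,0.15,0,0,0,1,0,0,0,0,0,0]
}}

```text
clock: 10.92
tool_pos: [509.4, -9.6, 165.9]
tcp_rot: [0.003, 0.994, 0.111, 0.002]
ft_force: [-0.9, -6.7, 5.8]
width: 11.5
```

{"fn": "drive_tool", "kwargs": {
  "motion": [1,-0.15,0,0.15,0,0,0,1,0,0,0,0,0,0]
}}

```text
clock: 11.08
tool_pos: [508.0, -9.9, 164.3]
tcp_rot: [0.003, 0.994, 0.111, 0.002]
ft_force: [-0.1, -7.3, 6.0]
width: 11.2
```

```bash
python3 st.py
```

```text
t 11.0833 oven [-160.3  -16.5  164.3] F oven [-1.67 -7.07  6.02] w 11.2 
 [[ 1.     0.002  0.003]
 [ 0.002 -1.    -0.006]
 [ 0.003  0.006 -1.   ]]
```

Run:
```python
import cv2
from h import *
s=optics.read_camera("scene")[:,:,::-1]; x0,y0,k=300,170,6
c=cv2.resize(s[y0:y0+100,x0:x0+100],None,fx=k,fy=k,interpolation=cv2.INTER_CUBIC); c=np.uint8(255*(c/255.)**1.6)
for a in(.77,.85):
    for r in (0,92):
        q=(proj("scene",P((-105-r*np.sin(a),-16.5,134+r*np.cos(a))))-[x0,y0]+.5)*k
        cv2.circle(c,tuple(int(v) for v in q),3,(0,0,255) if a<.8 else (0,255,0),-1)
cv2.imwrite("pics/g2.png",c)
```

```text
(no output)
```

View pics/g2.png

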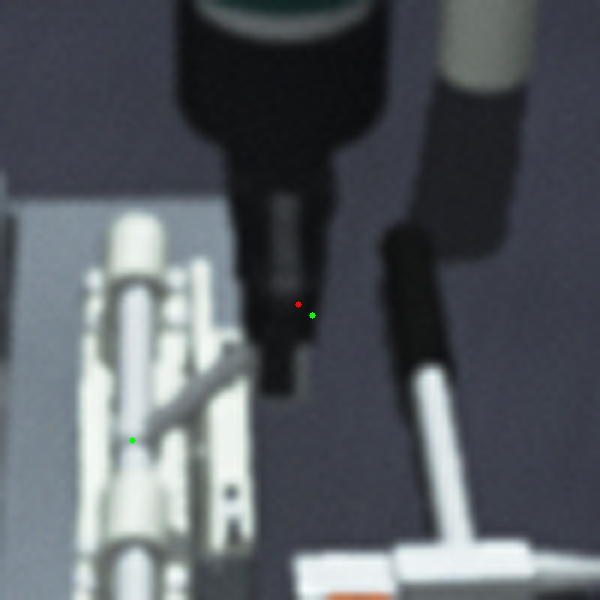

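The bar runs from (140,435) to (245,360), consistent with about 0.8–0.85 rad. That is past the plate-rest angle, so it appears to be entering the notch. I'll ease the sideways wind-up and continue down gently.

{"fn": "drive_tool", "kwargs": {
  "motion": [1,0,0.15,0,0,0,0,1,-0.25,0,0.3,0,0,0,1,0,0,0,0,0,0]
}}

```text
clock: 11.38
tool_pos: [505.2, -10.6, 160.7]
tcp_rot: [0.001, 0.994, 0.11, 0.001]
ft_force: [-0.1, -4.5, 4.9]
width: 11.1
```

```bash
python3 st.py
```

```text
t 11.3833 oven [-163.2  -16.6  160.7] F oven [-1.04 -4.42  4.92] w 11.1 
 [[ 1.     0.001  0.003]
 [ 0.001 -1.    -0.003]
 [ 0.003  0.003 -1.   ]]
```

{"fn": "drive_tool", "kwargs": {
  "motion": [1,-0.3,0,0.4,0,0,0,1,-0.25,0,0.4,0,0,0,1,-0.2,0,0.4,0,0,0,1,0,0,0,0,0,0]
}}

```text
clock: 11.72
tool_pos: [497.2, -12.3, 147.9]
tcp_rot: [0.001, 0.994, 0.111, 0.001]
ft_force: [0.1, -6.2, 2.2]
width: 10.8
```

```bash
python3 st.py
```

```text
t 11.7167 oven [-171.4  -16.5  147.9] F oven [-1.26 -6.09  2.18] w 10.8 
 [[ 1.     0.001  0.001]
 [ 0.001 -1.    -0.003]
 [ 0.001  0.003 -1.   ]]
```

{"fn": "drive_tool", "kwargs": {
  "motion": [1,-0.2,0.15,0.5,0,0,0,1,-0.17,0,0.45,0,0,0,1,-0.15,0,0.5,0,0,0,1,-0.1,0,0.5,0,0,0,1,0,0,0,0,0,0]
}}

```text
clock: 12.13
tool_pos: [490.4, -13.9, 127.4]
tcp_rot: [0.0, 0.994, 0.11, -0.001]
ft_force: [0.4, -2.6, 1.4]
width: 11.1
```

```bash
python3 st.py
```

```text
t 12.1333 oven [-178.4  -16.5  127.4] F oven [-0.22 -2.62  1.43] w 11.1 
 [[ 1.     0.001 -0.001]
 [ 0.001 -1.    -0.   ]
 [-0.001  0.    -1.   ]]
```

Angle about 1.41. Next is the last part, level at TCP z ≈ 115.

{"fn": "drive_tool", "kwargs": {
  "motion": [1,-0.05,0,0.5,0,0,0,1,0,0,0.4,0,0,0,1,0,0,0,0,0,0]
}}

```text
clock: 12.38
tool_pos: [489.6, -14.0, 118.3]
tcp_rot: [0.0, 0.994, 0.11, -0.001]
ft_force: [-3.1, -4.2, 1.5]
width: 11.1
```

{"fn": "drive_tool", "kwargs": {
  "motion": [1,0,0,0.2,0,0,0,1,0,0,0,0,0,0]
}}

```text
clock: 12.55
tool_pos: [489.6, -14.0, 116.8]
tcp_rot: [0.0, 0.994, 0.11, -0.001]
ft_force: [-2.5, -4.5, 1.0]
width: 11.0
```

```bash
python3 st.py
```

```text
t 12.55 oven [-179.2  -16.5  116.8] F oven [-3.44 -3.83  0.97] w 11.0 
 [[ 1.     0.001 -0.002]
 [ 0.001 -1.    -0.   ]
 [-0.002  0.    -1.   ]]
```

{"fn": "drive_tool", "kwargs": {
  "motion": [0,0,0,0,0,0,0,0,0,0,0,0,0,0,0,0,0,0,0,0,0,0,0,0,-1,0,0,0,0,0,0,-2,0,0,0,0,-2,0,-3,0,0,0,0,-3,0,-3,0,0,0,0,-3,0,-3,0,0,0,0,-3,0,-3,0,0,0,0,0,0,0,0,0,0]
}}

```text
clock: 13.38
tool_pos: [382.9, -38.0, 271.1]
tcp_rot: [0.002, 0.994, 0.11, 0.004]
ft_force: [0.1, 0.8, 0.1]
width: 42.8
```

```bash
python3 st.py
python3 - <<'E'
import cv2
from h import *
s=optics.read_camera("scene")[:,:,::-1]; x0,y0,k=240,170,5
c=cv2.resize(s[y0:y0+120,x0:x0+150],None,fx=k,fy=k,interpolation=cv2.INTER_CUBIC); c=np.uint8(255*(c/255.)**1.6)
a=1.55
for r in (0,92):
    q=(proj("scene",P((-105-r*np.sin(a),-16.5,134+r*np.cos(a))))-[x0,y0]+.5)*k
    cv2.circle(c,tuple(int(v) for v in q),3,(0,0,255),-1)
cv2.imwrite("pics/g3.png",c)
E
```

```text
t 13.3833 oven [-288.5  -16.6  271.1] F oven [0.27 0.74 0.12] w 42.8 
 [[ 1.     0.     0.007]
 [ 0.    -1.    -0.004]
 [ 0.007  0.004 -1.   ]]
```

View pics/g3.png

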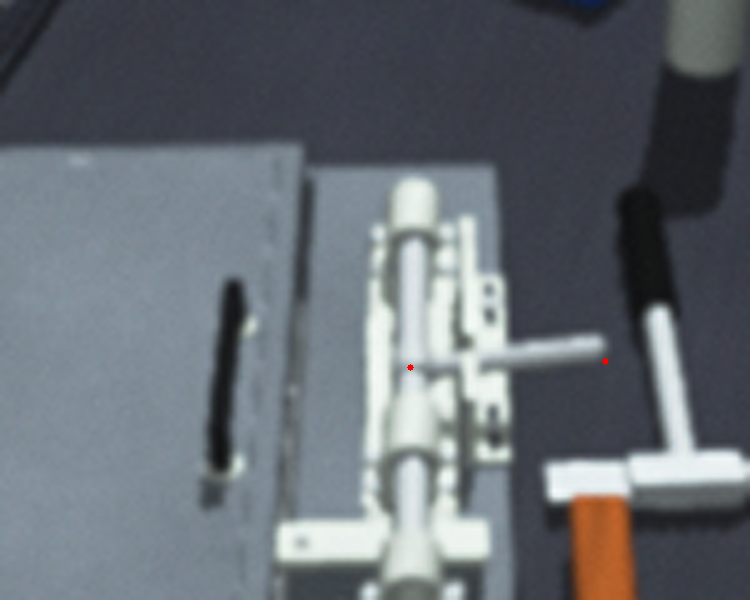

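The bar is in the plate's notch, tip at (602,345). An angle of 1.30 would put the tip about 45 px higher. The bolt passes over the tongue (385,540) into the keeper, and the gripper is clear. Handing in.

```bash
python3 -c "
from plant import order; print(order.job_done())"
```

```text
the job is handed in; nothing more can be done
None
```

The lid is pressed shut and bolted, the handle is turned down in the notch and let go, and the job is handed in. It used about 13 s of the 61 s allowed; no verdict was reported.

- **Lid:** I pressed it onto its seal with the shut fingertips, up to about 15 N.
- **Bolt:** I gripped the handle at 20 N and slid the bolt across, with at most about 11 N at the wrist. By the tool position it ended at about 0.071 m.
- **Notch:** It lay at about the place estimated from the first pictures (0.068 m). I rested the handle lightly near the plate and slid it along. At about 0.071 m it passed the plate's resting angle without any added resistance. The wrist force stayed under 10 N while I felt for the notch and turned the handle down. I could not measure the contact force on the plate directly.
- **Last checks:** The final picture shows the handle down through the notch and the bolt over the tongue into the keeper. The brush and hammer show no sign of having moved. The gripper was about 110 mm in front of the handle, with no contact force.

One disagreement: the tool position put the handle at about 1.55 rad, but the picture suggests about 1.5. Both are well past 1.30. The final lid angle was judged only by eye and from the bolt being across.

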